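Feel along the eyelet row of a frame end bar

TASK

Before the frame is wired, feel along the row of four brass eyelets in the cedar end bar that lies in the sprung rest: with the fingers closed and pointing down, touch down at the eyelet nearest the broad, forked end and stroke along over all four to the one nearest the narrow end. Press just enough that the sprung rest gives a little the whole way, without lifting off part-way or driving it down hard, then lift clear. Do not pick up the bar, and leave the other things on the bench alone.

Things in the scene. Friction and masses are not known exactly. Their poses are not given: they have to be found in the camera images.
- end_bar: pale cedar frame end bar lying flat in the rest, 230 mm long (its x), 10 mm thick (z up), 60 g, loose but held sideways by 5 mm high lips with 1.5 mm of play. Origin: middle of its length and width, on its underside. Its -x end is broad (38 mm wide over x = -115 to -35 mm) with a 12 mm wide, 18 mm deep slot between two prongs; the rest of it, to the +x end, is 26 mm wide. The row of eyelets runs along its centre line
- eyelet1 (a point): centre of the first (nearest the forked end) brass eyelet, on the bar's top face, 35 + 10 = 45 mm above the bench when not pressed; at x = -75 mm, y = 0 in the bar's frame. The eyelet is a flat brass ring 12 mm across with a dark 7 mm hole, almost flush (under 1 mm proud)
- eyelet2 (a point): centre of the second brass eyelet, on the bar's top face, 35 + 10 = 45 mm above the bench when not pressed; at x = -25 mm, y = 0 in the bar's frame. The eyelet is a flat brass ring 12 mm across with a dark 7 mm hole, almost flush (under 1 mm proud)
- eyelet3 (a point): centre of the third brass eyelet, on the bar's top face, 35 + 10 = 45 mm above the bench when not pressed; at x = 25 mm, y = 0 in the bar's frame. The eyelet is a flat brass ring 12 mm across with a dark 7 mm hole, almost flush (under 1 mm proud)
- eyelet4 (a point): centre of the fourth (nearest the narrow end) brass eyelet, on the bar's top face, 35 + 10 = 45 mm above the bench when not pressed; at x = 75 mm, y = 0 in the bar's frame. The eyelet is a flat brass ring 12 mm across with a dark 7 mm hole, almost flush (under 1 mm proud)
- rest (a joint): how far the sprung grey-painted rest plate (246 x 56 mm, carrying the bar) is pushed straight down, m: 0 at the top, 0.015 at the stop. It starts to sink at about 3 N, then yields 1 mm for each further 0.5 N (about 6 N at 6 mm), stays level, and springs back when let go
- jig: dark steel base plate of the rest, 270 x 75 x 10 mm, fixed to the bench; origin: centre of its underside, on the bench; x along the bar, the bar's forked end at -x. It can lie at any yaw
- jar_mid (a point): squat glass jar of wooden pegs, open, 76 mm across, 75 mm high (pegs stand up to 85 mm); this point is on its axis 38 mm above its underside. Loose; leave alone
- embedder_mid (a point): spur embedder (hand tool with turned wooden handle and small brass wheel), 170 mm long along its x, up to 26 mm high, lying beside the rest; this point is at mid-length, 13 mm above the bench. Loose; leave alone
- lug_mid (a point): dented aluminium frame lug, a small channel 70 x 22 x 16 mm; this point is near its middle, 8 mm above the bench. Loose; leave alone
- crank: red cast-iron hand crank with a brass embedding wheel, bolted to the bench off to the robot's left, base 140 x 110 mm, about 185 mm high, crank handle reaching 150 mm from its centre; origin: centre of its underside. Fixed; not needed
Things that resemble listed ones, but are neither listed nor needed, are in the scene too. Of the things shaped like the end_bar, the wooden one is meant.

How it is judged:
By the outcome, as a careful person would: the job done as asked, in the order asked, and still so for the second after the job is handed in, with the robot touching nothing.
It also fails if it takes over 38 s, if anything falls off the work surface, if the arm or the gripper's body presses on something with over 40 N, if the wrist force passes 120 N, or if a joint passes its speed limit or range.

ROBOT

A 6-joint arm with a two-finger parallel gripper is mounted at the origin on the work surface. World frame = base frame: x ahead of the robot, y to its left, z up, the work surface at z = 0. Lengths are in m, angles in rad, forces in N, time in s.
With the tool pointing down it reaches from about 0.375 to 0.975 m from the base axis. Payload 3.8 kg.
Tool frame: the origin (TCP) lies midway between the tips of the shut fingers; the grasp point (between the pads) lies 19 mm behind it; z points along the fingers, y is the line along which they close (so a half turn about z gives the same grasp; the last joint's range is limited). The gripper opens to 85 mm and grips with 20 to 120 N. Pads are 22 mm wide; open, the fingers measure 114 mm over their backs; the gripper's body (76 mm by 85 mm) begins 54 mm behind the grasp point. The pads swing forward as they close: fully open they stand 13 mm farther back than shut.
Start: joints at [-1.382, 0.264, 1.604, -0, 1.274, -0.037], TCP at [0.151, -0.658, 0.199] pointing down, gripper open.
Joint ranges: [-2.63, 2.63], [-0.94, 2.18], [0.31, 2.57], [-1.31, 4.45], [0, 2.66], [-2.55, 2.55]. Speed limits (rad/s): [2.57, 2.57, 3.14, 3.14, 3.14, 3.14].

INTERFACE

Orientations are given as a rotation vector (axis times angle).
In Python, from workcell import bot gives the robot as it stands.
- The arm moves only by the tool step_arm, never from a script. Its argument "motion" is a list of rows, each a list of 5 numbers: the finger opening in cm, from 0 to 8.54, then the shift along the tool's x, y, z in cm, then the turn about the tool's z in degrees. In form: [[claw, dx, dy, dz, twist], ...]. A call has 1 to 20 rows; each row is the pose to reach, as a shift and turn from the pose commanded when the call began, along the tool's axes at that moment; what a row does not reach only later rows make up. A row lasts 1/10 s, in which the tool goes at most 50 mm and 8.59 degrees, less where a joint would pass 70% of its speed; a pose out of reach is approached as far as the arm can. A call with a gripper value outside its range is refused whole. The fingers move at their own pace and stop on an object; "force" is the grip in N (left out, the last holds). Time passes only in rows, so rows that repeat a pose let the fingers close. It gives the time, the measured TCP pose, the force, the opening and the grip force at its end, in the units of the state.
- bot.read_state(): the state, without advancing time (a new reading comes with each control period).
- bot.read_camera(name): name is "side" or "top"; returns (picture, depth): 480x640x3 uint8, red, green, blue; 480x640 float32, m along the optical axis (not along the pixel's ray), 0 where there is no reading.
- bot.calibration(name): a dict with "mtx" (3x3 intrinsics, pixels), "k1" (the pictures are not rectified: a ray, as slopes to the right and down, at radius r is drawn at 1 + k1 r^2 times it, then the intrinsics apply), "origin" and "orientation" of the camera in the world. Camera axes: x right, y up, looking along -z (the intrinsics and any distortion apply to the point x, -y, -z); pixel columns grow to the right and rows downward; lengths in m; the calibration is good to about 2 mm. A picture is of the moment at which its call begins. calibration takes no time and is no camera call.
- bot.finish_job(): hands the job in; it is judged then, once.
The state is a dict: "time": time; "q": joint angles; "joint_vel": joint speeds; "joint_torque": joint torques, N m; "tool_pos": TCP position; "tcp_rot": TCP orientation; "wrist_force": force on the tool from outside, world axes, zero at the start; "torque": the same for the moment, N m; "width": opening from 0.0 (shut) to 1.0 (fully open); "grip_force": force on a finger pad.
Only numpy, scipy, OpenCV 4.12 (cv2) and the standard library are available. Lean on these libraries where they do the work, as an engineer would, in place of code of your own. Each camera call takes 0.05 s, during which the arm holds its last target. There are 200 camera calls.

## Working session

There is one attempt and no reset: what is moved stays moved. The work goes in short steps, Python scripts to look and compute and a tool call to move; the robot and the scene stay as the last step left them, time stands still between calls to the robot, and variables do not carry over. Pictures are saved under pics/ and viewed, at most 10 in all, crops included, and the job is handed in when it is done.

Besides the shell and the picture viewer there is one more tool, called after "Call:" by a JSON object that holds its "api" and its "payload". step_arm: Moves the arm, as the interface text tells. Its arguments: {"type":"object","properties":{"motion":{"type":"array","items":{"type":"array","items":{"type":"number"}}},"force":{"type":"number"}},"required":["motion"]}

```bash
mkdir -p pics; cat > h.py <<'E'
import numpy as np, cv2
from scipy.spatial.transform import Rotation as R
from workcell import bot
def Rm(o):
    o=np.array(o,float); return o if o.shape==(3,3) else (R.from_rotvec(o).as_matrix() if o.size==3 else R.from_quat(o).as_matrix())
def pix2world(c,uv,d=None,z=None):
    K=np.array(c["mtx"]); p=(np.array(uv,float)-[K[0,2],K[1,2]])/[K[0,0],K[1,1]]
    s=p.copy()
    for _ in range(20): s=p/(1+c["k1"]*(s@s))
    r=Rm(c["orientation"])@np.array([s[0],-s[1],-1.]); o=np.array(c["origin"])
    if z is not None: d=(z-o[2])/r[2]
    return o+d*r
E
python3 - <<'E'
from h import *
for n in("top","side"):
    im,d=bot.read_camera(n); np.savez(f"{n}.npz",im=im,d=d); cv2.imwrite(f"pics/{n}.png",im[:,:,::-1]); print(bot.calibration(n))
s=bot.read_state();print(s)
E
```

```text
{'mtx': array([[498.6138265 ,   0.        , 324.65838111],
       [  0.        , 498.6138265 , 248.27312134],
       [  0.        ,   0.        ,   1.        ]]), 'k1': -0.13523159159622047, 'origin': array([ 0.39973918, -0.00964305,  1.2584329 ]), 'orientation': array([ 0.08327444, -0.07300276, -1.59840619])}
{'mtx': array([[449.3811716 ,   0.        , 308.66585219],
       [  0.        , 449.3811716 , 242.85494464],
       [  0.        ,   0.        ,   1.        ]]), 'k1': -0.10657979812079757, 'origin': array([ 0.41999801, -0.75599518,  0.66222754]), 'orientation': array([ 0.88489335, -0.04921873, -0.1272098 ])}
{'time': 0.1, 'q': array([-1.38188226e+00,  2.64683859e-01,  1.60527076e+00,  8.58859444e-06,
        1.27373932e+00, -3.68929285e-02]), 'joint_vel': array([ 0.00012721, -0.00067763, -0.00105941, -0.001408  , -0.00101144,
       -0.00028752]), 'joint_torque': array([ 3.48104068e-04, -5.16706932e+01, -3.68589485e+01, -1.84357583e-05,
        6.34139607e-03, -3.67857339e-06]), 'tool_pos': array([ 0.15099112, -0.65711752,  0.19736456]), 'tcp_rot': array([-3.11950860e+00, -3.53703655e-01,  2.37628068e-04]), 'wrist_force': array([0.37923259, 0.82504935, 0.20410033]), 'torque': array([-0.02259086,  0.01200556,  0.01733012]), 'grip_force': 0.0, 'width': 0.9997820881185214}
```

View pics/top.png

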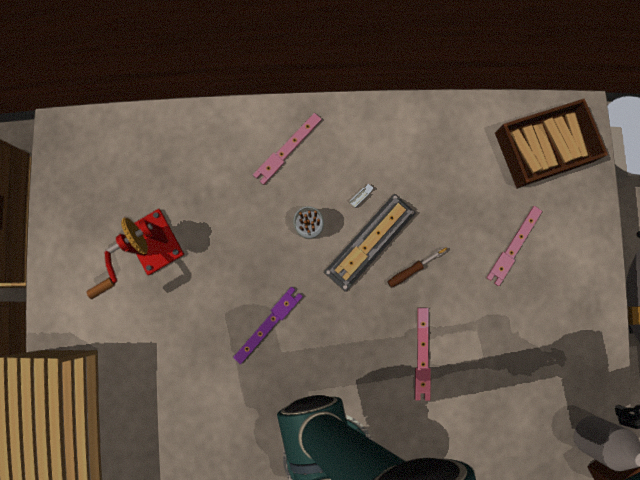

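View pics/side.png

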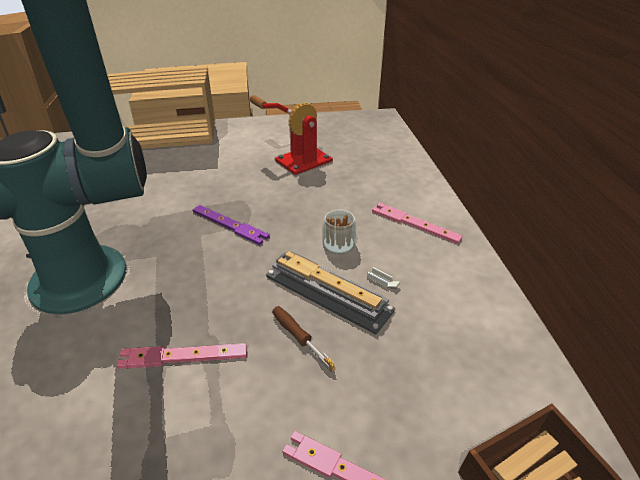

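Things shaped like the bar in the top view: pink at (288,148), (515,245) and (423,353), purple at (270,325), and the pale wooden one in the grey rest at (372,240). The wooden one in the rest fits the description, and its broad end looks to be at the lower left, about (348,268). I'll check that in an enlarged crop.

```bash
python3 - <<'E'
from h import *
im=np.load("top.npz")["im"]; c=im[185:300,310:430]
cv2.imwrite("pics/crop.png",cv2.resize(c,None,fx=5,fy=5,interpolation=cv2.INTER_CUBIC)[:,:,::-1])
im=np.load("side.npz")["im"]; c=im[240:340,255:405]
cv2.imwrite("pics/crops.png",cv2.resize(c,None,fx=5,fy=5,interpolation=cv2.INTER_CUBIC)[:,:,::-1])
E
```

```text
(no output)
```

View pics/crop.png

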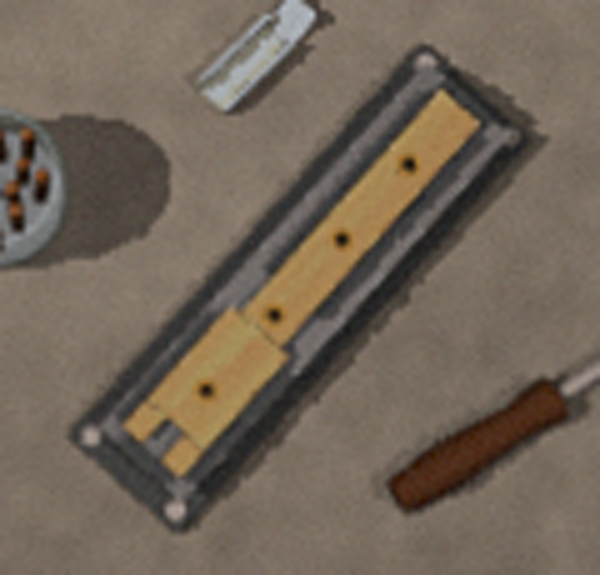

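View pics/crops.png

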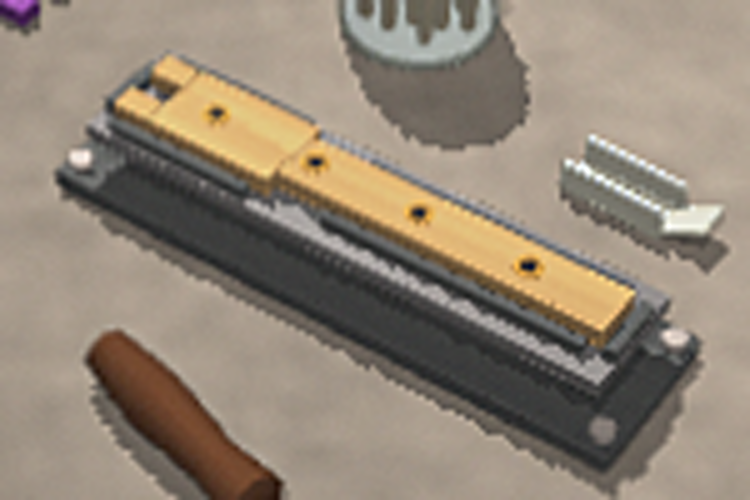

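The wooden bar in the rest is confirmed. The forked, broad end is at the lower left in the top view, and eyelets 1 to 4 are at crop pixels (206,390), (274,315), (341,239) and (409,163).

```bash
python3 - <<'E'
from h import *
T=np.array([(206,390),(274,315),(341,239),(409,163)])/5-.4+[310,185]
S=np.array([(217,113),(316,161),(419,212),(529,266)])/5-.4+[255,240]
ps=[]
for n,P in(("top",T),("side",S)):
    c=bot.calibration(n); d=np.load(n+".npz")["d"]
    W=np.array([pix2world(c,p,z=.045) for p in P]); ps.append(W)
    print(n,W.round(4).tolist(),[pix2world(c,p,d=d[int(p[1]+.5)-0,int(p[0]+.5)])[2].round(4) for p in P])
m=(ps[0]+ps[1])/2; v=m[3]-m[0]; print(np.linalg.norm(v),np.degrees(np.arctan2(v[1],v[0])))
s=bot.read_state(); M=Rm(s["tcp_rot"]); print(M.round(4)); 
print((M.T@(m[0]+[0,0,.03]-s["tool_pos"])*100).round(2), (M.T@v*100).round(2),(M.T@(m[3]-m[0])))
E
```

```text
top [[0.4835, -0.0662, 0.045], [0.5193, -0.1007, 0.045], [0.5558, -0.135, 0.045], [0.5926, -0.1702, 0.045]] [np.float64(0.0445), np.float64(0.0443), np.float64(0.0441), np.float64(0.0422)]
side [[0.4831, -0.0659, 0.045], [0.5193, -0.1004, 0.045], [0.555, -0.1352, 0.045], [0.5913, -0.1703, 0.045]] [np.float64(0.045), np.float64(0.0467), np.float64(0.0465), np.float64(0.045)]
0.15051770219489186 -43.80257769733606
[[ 9.746e-01  2.239e-01 -4.000e-04]
 [ 2.239e-01 -9.746e-01  2.100e-03]
 [ 1.000e-04 -2.100e-03 -1.000e+00]]
[ 45.62 -50.14  12.35] [ 8.25 12.59 -0.03] [ 0.08254933  0.12586151 -0.00025718]
```

Call:
{"api": "step_arm", "payload": {"motion": [[0,1,-1.1,0,0],[0,3,-3.3,0,-2],[0,6,-6.6,0,-5],[0,9,-9.9,0,-8],[0,12,-13.2,0,-11],[0,15,-16.5,0,-14],[0,18,-19.8,0,-17],[0,21,-23.1,0,-20],[0,24,-26.4,0,-23],[0,27,-29.7,0,-26],[0,30,-33,0,-29],[0,33,-36.3,1,-31],[0,36,-39.6,2.5,-33],[0,39,-42.9,4,-33],[0,42,-46.2,6,-33],[0,44,-48.4,7.5,-33],[0,45.2,-49.7,8,-33],[0,45.6,-50.1,8,-33],[0,45.6,-50.1,8,-33],[0,45.6,-50.1,8,-33]]}}

```text
time: 2.1
tool_pos: [0.4832, -0.068, 0.1191]
tcp_rot: [2.892, 1.226, 0.001]
wrist_force: [0.1, 0.1, 0.2]
width: 0.002
grip_force: 0.0
```

```bash
cat > t.py <<'E'
from h import *
e1=np.array([.4833,-.0660,.045]);e4=np.array([.5920,-.1702,.045])
s=bot.read_state();M=Rm(s["tcp_rot"]);print(s["time"],s["tool_pos"].round(4),s["wrist_force"].round(2),s["width"].round(3),s["joint_vel"].round(3).max());print(M.round(4))
for e in(e1,e4):print((M.T@(e-s["tool_pos"])*100).round(2))
E
python3 t.py
```

```text
Traceback (most recent call last):
  File "t.py", line 3, in <module>
    s=bot.read_state();M=Rm(s["tcp_rot"]);print(s["time"],s["tool_pos"].round(4),s["wrist_force"].round(2),s["width"].round(3),s["joint_vel"].round(3).max());print(M.round(4))
                                                                                                           ^^^^^^^^^^^^^^^^
AttributeError: 'float' object has no attribute 'round'
```

```bash
sed -i 's/s\["width"\].round(3)/s["width"]/' t.py; python3 t.py; python3 - <<'E'
from h import *
im,d=bot.read_camera("side"); c=im[150:350,205:455]
cv2.imwrite("pics/near.png",cv2.resize(c,None,fx=3,fy=3,interpolation=cv2.INTER_CUBIC)[:,:,::-1])
E
```

```text
2.1 [ 0.4832 -0.068   0.1191] [0.12 0.09 0.19] 0.002082501289771563 0.001
[[ 6.955e-01  7.185e-01  6.000e-04]
 [ 7.185e-01 -6.955e-01 -5.000e-04]
 [ 1.000e-04  8.000e-04 -1.000e+00]]
[ 0.14 -0.14  7.41]
[ 0.22 14.92  7.43]
```

View pics/near.png

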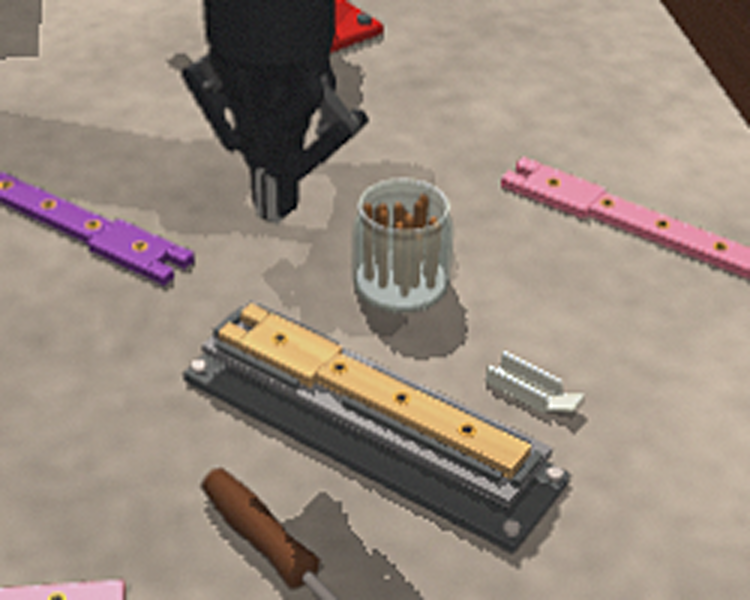

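Call:
{"api": "step_arm", "payload": {"motion": [[0,0.1,-0.1,1,0],[0,0.15,-0.15,3,0],[0,0.15,-0.15,5,0],[0,0.15,-0.15,6.2,0],[0,0.15,-0.15,6.8,0],[0,0.15,-0.15,7,0],[0,0.15,-0.15,7,0],[0,0.15,-0.15,7,0]]}}

```text
time: 2.95
tool_pos: [0.4842, -0.0656, 0.0494]
tcp_rot: [2.892, 1.225, 0.002]
wrist_force: [0.3, 0.4, 0.7]
width: -0.001
grip_force: 0.0
```

```bash
python3 t.py
```

```text
2.95 [ 0.4842 -0.0656  0.0494] [0.31 0.42 0.71] -0.0012675201619705848 0.002
[[ 6.955e-01  7.185e-01  1.500e-03]
 [ 7.185e-01 -6.955e-01 -3.000e-04]
 [ 9.000e-04  1.300e-03 -1.000e+00]]
[-0.09 -0.03  0.44]
[-0.02 15.02  0.46]
```

Call:
{"api": "step_arm", "payload": {"motion": [[0,-0.05,0,0.2,0],[0,-0.05,0,0.4,0],[0,-0.05,0,0.5,0],[0,-0.05,0,0.6,0],[0,-0.05,0,0.7,0],[0,-0.05,0,0.8,0],[0,-0.05,0,0.8,0],[0,-0.05,0,0.8,0]]}}

```text
time: 3.75
tool_pos: [0.483, -0.0657, 0.0405]
tcp_rot: [-2.892, -1.226, 0.0]
wrist_force: [0.2, 0.1, -0.5]
width: -0.003
grip_force: 0.0
```

```bash
python3 t.py
```

```text
3.75 [ 0.483  -0.0657  0.0405] [ 0.21  0.08 -0.46] -0.003491184248058839 0.002
[[ 6.954e-01  7.186e-01 -1.000e-04]
 [ 7.186e-01 -6.954e-01  0.000e+00]
 [-1.000e-04 -1.000e-04 -1.000e+00]]
[ 0.    0.04 -0.45]
[ 0.08 15.1  -0.45]
```

```bash
python3 - <<'E'
from h import *
for i in range(3):
    im,d=bot.read_camera("side"); s=bot.read_state(); print(s["tool_pos"].round(4),s["wrist_force"].round(2),s["torque"].round(3),s["q"].round(4))
np.savez("side2.npz",im=im,d=d)
c=im[220:310,250:370]
cv2.imwrite("pics/touch.png",cv2.resize(c,None,fx=6,fy=6,interpolation=cv2.INTER_CUBIC)[:,:,::-1])
E
```

```text
[ 0.483  -0.0657  0.0406] [ 0.28 -0.12 -0.19] [-0.004  0.019  0.005] [-0.1863  0.069   2.147   0.      0.9256  0.5827]
[ 0.483  -0.0657  0.0406] [0.29 0.08 0.11] [ 0.022 -0.004  0.045] [-1.863e-01  6.890e-02  2.147e+00  1.000e-04  9.256e-01  5.827e-01]
[ 0.483  -0.0657  0.0406] [ 0.22  0.8  -0.28] [-0.016  0.014  0.007] [-0.1864  0.069   2.147   0.      0.9257  0.5827]
```

View pics/touch.png

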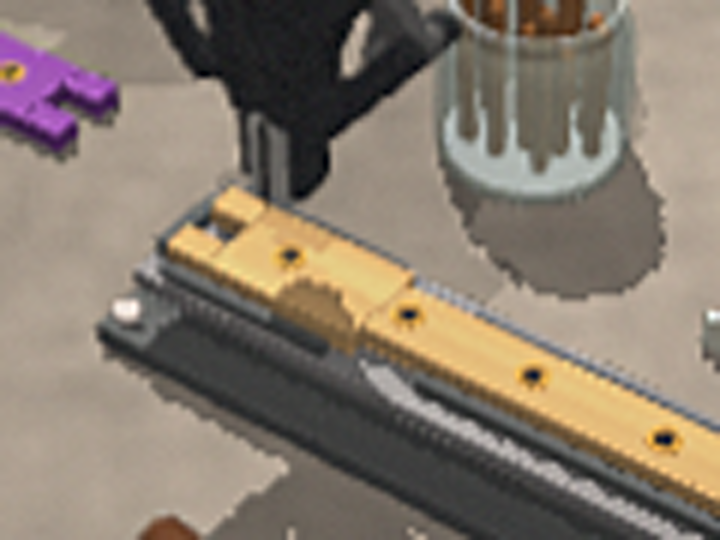

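The fingertips, at crop (285,195), are short of eyelet 1 at (290,257), and there is no force. I'll locate the actual tips with the depth image.

```bash
python3 - <<'E'
from h import *
c=bot.calibration("side"); d=np.load("side2.npz")["d"]
for cu,cv in((252,180),(268,185),(285,165),(285,180),(290,192),(315,180),(290,215),(290,240)):
    u,v=cu/6-.4+250,cv/6-.4+220
    print((cu,cv),pix2world(c,(u,v),d=d[round(v),round(u)]).round(4))
im,dt=bot.read_camera("top"); np.savez("top2.npz",im=im,d=dt)
cc=im[215:295,310:420]
cv2.imwrite("pics/touchtop.png",cv2.resize(cc,None,fx=6,fy=6,interpolation=cv2.INTER_CUBIC)[:,:,::-1])
E
```

```text
(252, 180) [ 0.4707 -0.0708  0.0846]
(268, 185) [ 0.4757 -0.0739  0.0843]
(285, 165) [ 0.4815 -0.0745  0.0928]
(285, 180) [ 0.4811 -0.077   0.0884]
(290, 192) [ 0.4825 -0.0786  0.0845]
(315, 180) [ 0.4913 -0.0751  0.0856]
(290, 215) [ 0.4858 -0.0404  0.0413]
(290, 240) [ 0.4838 -0.0584  0.0455]
```

View pics/touchtop.png

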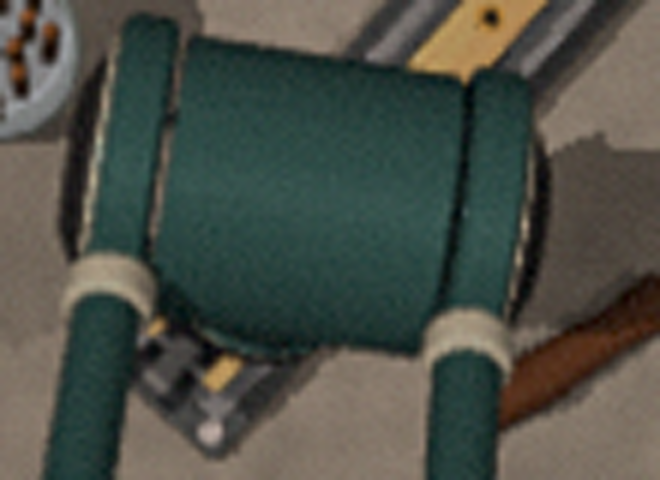

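The tips are really at z of about 0.083, well above the reported 0.0405. I'll check the horizontal offset from the visible finger faces in the tool frame.

```bash
python3 - <<'E'
from h import *
c=bot.calibration("side"); d=np.load("side2.npz")["d"]; s=bot.read_state(); M=Rm(s["tcp_rot"])
for v in range(238,256,2):
    row=[]
    for u in range(288,308,2):
        w=pix2world(c,(u,v),d=d[v,u]); t=M.T@(w-s["tool_pos"])*100
        row.append("%.1f,%.1f,%.1f"%tuple(t) if w[2]>.06 else "-")
    print(v," | ".join(row))
print(bot.read_state()["time"])
E
```

```text
238 - | -1.3,-0.7,-7.3 | -0.8,-0.7,-7.0 | -1.2,0.2,-7.7 | -1.2,0.7,-7.9 | -1.1,1.1,-8.0 | -0.8,1.3,-7.9 | -1.3,2.2,-8.7 | -1.5,2.8,-9.1 | -1.2,3.1,-9.0
240 - | -0.6,-1.4,-6.1 | -0.9,-0.6,-6.7 | -1.3,0.2,-7.2 | -1.4,0.9,-7.7 | -1.2,1.1,-7.6 | -0.8,1.3,-7.5 | -1.3,2.3,-8.3 | -1.3,2.7,-8.5 | -1.3,3.2,-8.7
242 - | -0.8,-1.2,-5.7 | -1.2,-0.3,-6.4 | -1.3,0.2,-6.8 | -1.1,0.5,-6.8 | -0.7,0.7,-6.6 | -0.7,1.2,-6.9 | 0.2,1.0,-6.1 | -1.3,2.7,-8.0 | -
244 - | -0.7,-1.3,-5.2 | -1.1,-0.5,-5.8 | -1.2,0.1,-6.1 | -1.1,0.6,-6.3 | -0.7,0.7,-6.1 | -0.9,1.3,-6.5 | 0.0,1.1,-5.8 | 0.5,1.3,-5.6 | -
246 - | -0.8,-1.3,-4.7 | -1.1,-0.5,-5.3 | -1.0,-0.1,-5.4 | -1.2,0.6,-5.8 | -0.7,0.7,-5.6 | -0.9,1.4,-6.0 | -0.1,1.2,-5.4 | 0.6,1.2,-5.0 | -
248 - | - | -1.2,-0.5,-4.8 | -1.0,-0.1,-4.9 | -1.0,0.4,-5.1 | -0.7,0.7,-5.1 | -0.9,1.4,-5.5 | 0.0,1.1,-4.8 | 0.5,1.2,-4.5 | -
250 - | - | -1.2,-0.4,-4.3 | -1.1,-0.0,-4.4 | -1.1,0.5,-4.7 | -0.9,0.8,-4.7 | -0.7,1.2,-4.7 | -0.2,1.3,-4.4 | - | -
252 - | - | -1.1,-0.5,-3.7 | -1.2,0.0,-4.0 | -1.1,0.4,-4.1 | -1.0,0.9,-4.3 | -0.8,1.3,-4.4 | - | - | -
254 - | - | - | - | -1.2,0.5,-3.7 | -0.6,0.6,-3.4 | - | - | - | -
3.95
```

XY is right to about 1 mm. The true tip is about 35 mm higher than reported, so I'll descend in guarded steps and let the force show contact.

Call:
{"api": "step_arm", "payload": {"motion": [[0,0,0,0.5,0],[0,0,0,1.2,0],[0,0,0,1.7,0],[0,0,0,2.0,0],[0,0,0,2.0,0],[0,0,0,2.0,0]]}}

```text
time: 4.55
tool_pos: [0.4829, -0.0657, 0.0204]
tcp_rot: [-2.892, -1.226, 0.0]
wrist_force: [-0.4, -0.3, -0.1]
width: 0.0
grip_force: 0.0
```

```bash
python3 - <<'E'
from h import *
c=bot.calibration("side"); im,d=bot.read_camera("side"); s=bot.read_state(); M=Rm(s["tcp_rot"])
print(s["tool_pos"].round(4),s["wrist_force"].round(2))
for v in range(254,274,1):
    row=[]
    for u in range(290,304,2):
        w=pix2world(c,(u,v),d=d[v,u]); t=M.T@(w-s["tool_pos"])*100
        row.append("%.1f,%.1f,%.3f"%(t[0],t[1],w[2]))
    print(v," | ".join(row))
E
```

```text
[ 0.4831 -0.0657  0.0206] [-0.98  0.44 -0.34]
254 -0.7,-1.4,0.065 | -1.1,-0.6,0.072 | -1.0,-0.1,0.074 | -1.1,0.4,0.077 | -0.7,0.7,0.076 | -0.7,1.2,0.078 | -54.0,43.5,0.662
255 0.7,-2.7,0.046 | -1.1,-0.6,0.069 | -1.1,-0.1,0.072 | -1.3,0.6,0.076 | -0.6,0.6,0.072 | -0.7,1.1,0.075 | -0.1,1.2,0.071
256 0.6,-2.6,0.045 | -1.4,-0.4,0.070 | -1.1,-0.1,0.069 | -1.2,0.5,0.072 | -0.9,0.7,0.072 | -0.8,1.2,0.074 | 0.1,1.0,0.067
257 0.4,-2.4,0.044 | -1.1,-0.7,0.063 | -1.1,-0.1,0.066 | -1.2,0.5,0.070 | -0.7,0.6,0.067 | -0.8,1.2,0.070 | -0.1,1.2,0.066
258 -0.0,-2.1,0.046 | -1.2,-0.6,0.062 | -1.1,-0.1,0.063 | -1.2,0.5,0.068 | -0.7,0.6,0.065 | -0.7,1.1,0.067 | -0.1,1.1,0.063
259 -0.2,-1.9,0.045 | -1.1,-0.6,0.058 | -1.0,-0.2,0.060 | -1.1,0.4,0.063 | -0.8,0.6,0.062 | -0.8,1.2,0.066 | 1.2,0.2,0.046
260 -0.5,-1.7,0.046 | -54.0,43.5,0.662 | -1.1,-0.1,0.058 | -1.3,0.5,0.063 | -0.5,0.4,0.057 | -0.7,1.1,0.062 | 1.0,0.3,0.045
261 -0.7,-1.6,0.045 | -0.3,-1.3,0.044 | -0.1,-1.0,0.044 | -1.2,0.4,0.059 | -0.6,0.5,0.055 | 0.3,0.3,0.048 | 0.7,0.5,0.046
262 -1.1,-1.2,0.047 | -0.7,-1.0,0.045 | -0.5,-0.7,0.045 | -0.4,-0.2
[... 704 characters left out ...]
0.043 | -2.0,0.5,0.046 | -1.7,0.8,0.045 | -1.3,1.0,0.044 | -1.2,1.4,0.045 | -0.8,1.7,0.044
269 -2.1,-0.5,0.039 | -1.9,-0.1,0.039 | -2.0,0.5,0.044 | -2.0,1.0,0.046 | -1.5,1.2,0.044 | -1.4,1.6,0.045 | -1.1,1.8,0.044
270 -2.5,-0.2,0.041 | -2.3,0.2,0.042 | -2.0,0.5,0.040 | -1.9,0.9,0.042 | -1.8,1.4,0.043 | -1.7,1.8,0.045 | -1.5,2.2,0.046
271 -2.8,0.1,0.042 | -2.4,0.3,0.039 | -2.3,0.7,0.041 | -1.9,1.0,0.040 | -1.9,1.5,0.043 | -1.8,1.9,0.044 | -1.8,2.4,0.047
272 -2.5,-0.2,0.035 | -2.7,0.5,0.040 | -2.6,1.0,0.042 | -2.1,1.1,0.039 | -2.1,1.6,0.042 | -1.9,2.0,0.042 | -1.9,2.5,0.045
273 -2.7,-0.0,0.035 | -2.7,0.6,0.038 | -2.5,0.9,0.039 | -2.4,1.3,0.040 | -2.3,1.7,0.041 | -2.1,2.1,0.042 | -2.0,2.5,0.043
```

The tip is at about 0.056, so contact should come after about 1 cm more.

Call:
{"api": "step_arm", "payload": {"motion": [[0,0,0,0.3,0],[0,0,0,0.6,0],[0,0,0,0.8,0],[0,0,0,0.9,0],[0,0,0,0.9,0]]}}

```text
time: 5.1
tool_pos: [0.4829, -0.0657, 0.0117]
tcp_rot: [-2.892, -1.226, 0.0]
wrist_force: [-1.7, -0.2, 3.1]
width: -0.0
grip_force: 1.5
```

Call:
{"api": "step_arm", "payload": {"motion": [[0,0,0,0.1,0],[0,0,0,0.2,0],[0,0,0,0.3,0],[0,0,0,0.3,0]]}}

```text
time: 5.5
tool_pos: [0.4829, -0.0657, 0.0086]
tcp_rot: [-2.892, -1.226, 0.0]
wrist_force: [-1.3, -0.6, 4.4]
width: 0.001
grip_force: 2.3
```

```bash
python3 t.py
```

```text
5.5 [ 0.4829 -0.0657  0.0086] [-1.26 -0.64  4.36] 0.0011012810683063733 0.004
[[ 6.954e-01  7.186e-01 -2.000e-04]
 [ 7.186e-01 -6.954e-01  0.000e+00]
 [-1.000e-04 -2.000e-04 -1.000e+00]]
[ 0.01  0.05 -3.64]
[ 0.08 15.11 -3.64]
```

Call:
{"api": "step_arm", "payload": {"motion": [[0,0,0,0.1,0],[0,0,0.1,0.1,0],[0,0,0.4,0.1,0],[0,0,0.8,0.1,0],[0,0,1.2,0.1,0],[0,0,1.6,0.1,0],[0,0,2.0,0.1,0],[0,0,2.4,0.1,0],[0,0,2.8,0.1,0],[0,0,3.2,0.1,0],[0,0,3.6,0.1,0],[0,0,4.0,0.1,0],[0,0,4.3,0.1,0],[0,0,4.5,0.1,0],[0,0,4.5,0.1,0]]}}

```text
time: 7.0
tool_pos: [0.5152, -0.0967, 0.0075]
tcp_rot: [-2.892, -1.225, 0.0]
wrist_force: [-2.9, 2.0, 3.9]
width: -0.001
grip_force: 2.6
```

```bash
python3 t.py
```

```text
7.0 [ 0.5152 -0.0967  0.0075] [-2.86  2.04  3.86] -0.00118761669161921 0.001
[[ 6.957e-01  7.184e-01 -7.000e-04]
 [ 7.184e-01 -6.957e-01  8.000e-04]
 [ 1.000e-04 -1.000e-03 -1.000e+00]]
[-0.01 -4.43 -3.75]
[ 0.06 10.63 -3.76]
```

Call:
{"api": "step_arm", "payload": {"motion": [[0,0,0.1,0.05,0],[0,0,0.4,0.05,0],[0,0,0.8,0.05,0],[0,0,1.2,0.05,0],[0,0,1.6,0.05,0],[0,0,2.0,0.05,0],[0,0,2.4,0.05,0],[0,0,2.8,0.05,0],[0,0.02,3.2,0.05,0],[0,0.02,3.6,0.05,0],[0,0.02,4.0,0.05,0],[0,0.02,4.4,0.05,0],[0,0.02,4.8,0.05,0],[0,0.02,5.1,0.05,0],[0,0.02,5.3,0.05,0],[0,0.02,5.3,0.05,0]]}}

```text
time: 8.6
tool_pos: [0.5534, -0.1333, 0.007]
tcp_rot: [-2.892, -1.225, 0.001]
wrist_force: [-3.2, 1.5, 5.4]
width: 0.001
grip_force: 2.7
```

```bash
python3 t.py
```

```text
8.6 [ 0.5534 -0.1333  0.007 ] [-3.24  1.46  5.45] 0.0012887277137048972 0.003
[[ 6.956e-01  7.184e-01 -8.000e-04]
 [ 7.184e-01 -6.956e-01  9.000e-04]
 [ 1.000e-04 -1.100e-03 -1.000e+00]]
[-0.03 -9.72 -3.79]
[ 0.04  5.34 -3.81]
```

Call:
{"api": "step_arm", "payload": {"motion": [[0,0,0.1,0,0],[0,0,0.4,0,0],[0,0,0.8,0,0],[0,0,1.2,0,0],[0,0,1.6,0,0],[0,0,2.0,0,0],[0,0,2.4,0,0],[0,0.02,2.8,0,0],[0,0.02,3.2,0,0],[0,0.02,3.6,0,0],[0,0.02,4.0,0,0],[0,0.04,4.4,0,0],[0,0.04,4.8,0,0],[0,0.04,5.1,0,0],[0,0.04,5.3,0,0],[0,0.04,5.5,0,0],[0,0.04,5.5,0,0]]}}

```text
time: 10.3
tool_pos: [0.5931, -0.1712, 0.007]
tcp_rot: [-2.892, -1.225, 0.001]
wrist_force: [-2.0, 1.9, 5.4]
width: 0.003
grip_force: 2.7
```

```bash
python3 t.py
```

```text
10.3 [ 0.5931 -0.1712  0.007 ] [-2.03  1.87  5.43] 0.0027203061143515226 0.004
[[ 6.956e-01  7.185e-01 -8.000e-04]
 [ 7.185e-01 -6.956e-01  9.000e-04]
 [ 1.000e-04 -1.300e-03 -1.000e+00]]
[ -0.08 -15.21  -3.78]
[-0.01 -0.16 -3.8 ]
```

Eyelet 4 is reached with the force held at about 5 N. Now I'll lift clear.

Call:
{"api": "step_arm", "payload": {"motion": [[0,0,0,-0.2,0],[0,0,0,-0.6,0],[0,0,0,-1.2,0],[0,0,0,-2.5,0],[0,0,0,-5,0],[0,0,0,-8,0],[0,0,0,-11,0],[0,0,0,-13,0],[0,0,0,-14,0],[0,0,0,-14,0],[0,0,0,-14,0]]}}

```text
time: 11.4
tool_pos: [0.5928, -0.1716, 0.1464]
tcp_rot: [-2.892, -1.226, 0.001]
wrist_force: [0.1, 0.7, -0.7]
width: 0.0
grip_force: 0.0
```

```bash
python3 t.py; python3 - <<'E'
from h import *
im,d=bot.read_camera("side"); c=im[200:350,205:405]
cv2.imwrite("pics/end.png",cv2.resize(c,None,fx=4,fy=4,interpolation=cv2.INTER_CUBIC)[:,:,::-1])
E
```

```text
11.4 [ 0.5928 -0.1716  0.1464] [ 0.08  0.7  -0.66] 0.0003353459386617003 0.021
[[ 6.955e-01  7.185e-01 -9.000e-04]
 [ 7.185e-01 -6.955e-01  2.000e-04]
 [-4.000e-04 -8.000e-04 -1.000e+00]]
[ -0.02 -15.21  10.15]
[ 0.05 -0.15 10.14]
```

View pics/end.png

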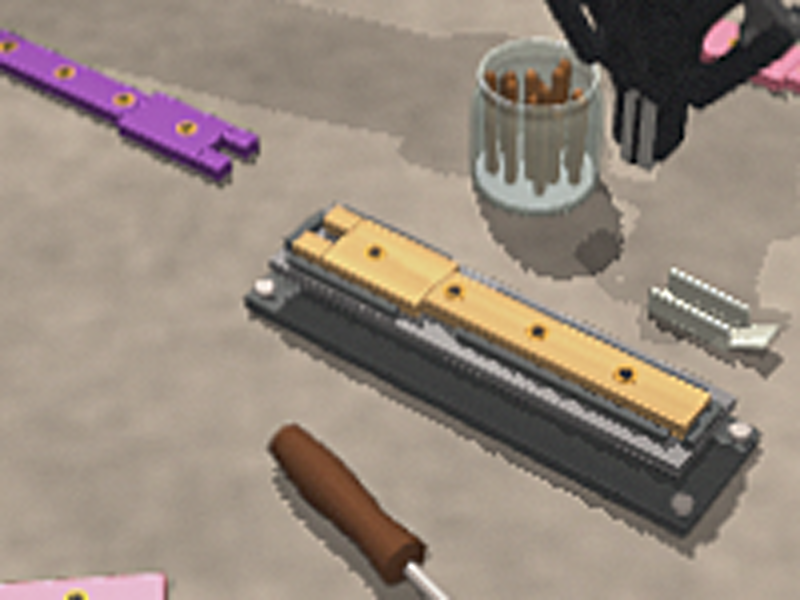

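The bar is still seated in the rest, the eyelets run from (375,252) to (626,374), the gripper is well clear, and the other things in view have not moved.

```bash
python3 -c "
from workcell import bot
print(bot.finish_job())"
```

```text
the job is handed in; nothing more can be done
None
```

I stroked all four eyelets from the forked end to the narrow end in one continuous contact at about 4–5.5 N, lifted clear with the bar still in its rest, and handed the job in at about 11.5 s; the reported tool height read about 35 mm too low, so I found touchdown from the depth image and the force reading.

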